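Reagent changeover in the rotor bay

ROBOT

A 7-joint arm with a two-finger parallel gripper is mounted at the origin on the work surface. World frame = base frame: x ahead of the robot, y to its left, z up, the work surface at z = 0. Lengths are in m, angles in rad, forces in N, time in s.
With the tool pointing down it reaches from about 0.4 to 0.925 m from the base axis. Payload 4.1 kg.
Tool frame: the origin (TCP) lies at the very end of the fingers, on their centre line; the grasp point (between the pads) lies 19 mm behind it; z points along the fingers, y is the line along which they close (so a half turn about z gives the same grasp; the last joint's range is limited). The gripper opens to 85 mm and grips with 20 to 120 N. Pads are 22 mm wide; open, the fingers measure 114 mm over their backs; the gripper's body (76 mm by 85 mm) begins 54 mm behind the grasp point. The pads swing forward as they close: fully open they stand 13 mm farther back than shut.
Start: joints at [-1.447, 0.398, 0.045, 1.537, -0.019, 1.207, -0.051], TCP at [0.144, 0.634, 0.231] pointing down, gripper open.
Joint ranges: [-2.82, 2.82], [-0.49, 2.23], [-1.37, 1.46], [0, 2.46], [-1.36, 4.5], [0.23, 2], [-2.94, 2.94]. Speed limits (rad/s): [2.57, 2.57, 3.14, 3.14, 3.14, 3.14, 3.14].

INTERFACE

Orientations are given as a 3x3 rotation matrix whose columns are the frame's x, y, z axes.
In Python, from cell import arm gives the robot as it stands.
- The arm moves only by the tool carry_out, never from a script. Its argument "steps" is a list of rows, each a list of 6 numbers: the shift along the tool's x, y, z in mm, then the turn, a rotation vector about the tool's x, y, z in rad. A call has 1 to 12 rows; each row is the pose to reach, as a shift and turn from the pose commanded when the call began, along the tool's axes at that moment; what a row does not reach only later rows make up. A row lasts 1/12 s, in which the tool goes at most 41.7 mm and 7.16 degrees, less where a joint would pass 70% of its speed; a pose out of reach is approached as far as the arm can. A call with a gripper value outside its range is refused whole. "claw" is the opening, from 0 (shut) to 1 (fully open), set as the call begins (left out, the last holds). The fingers move at their own pace and stop on an object; "grip_force" is the grip in N (left out, the last holds). Time passes only in rows, so rows that repeat a pose let the fingers close. It gives the time, the measured TCP pose, the force, the opening and the grip force at its end, in the units of the state.
- arm.read_state(): the state, without advancing time (a new reading comes with each control period).
- arm.capture(name): name is "scene" or "top" or "wrist"; returns a dict with "pixels" (384x512x3 uint8, red, green, blue), "vertical_fov" (degrees; the focal length in pixels is half the picture's height over the tangent of half this angle, whatever the lens; pixels are square), "cx", "cy" (the principal point, pixels), "R" (3x3) and "t" (3): a world point X has camera coordinates R X + t. Camera axes: x right, y down, z forward; pixel columns grow to the right and rows downward; lengths in m; the calibration is good to about 2 mm. A picture is of the moment at which its call begins. There is no depth.
- arm.hand_in(): hands the job in; it is judged then, once.
The state is a dict: "t": time; "joint_pos": joint angles; "qvel": joint speeds; "tau": joint torques, N m; "tool_pos": TCP position; "tool_rot": TCP orientation; "contact_force": force on the tool from outside, world axes, zero at the start; "torque": the same for the moment, N m; "opening": finger opening in m; "gripper_force": force on a finger pad.
Only numpy, scipy, OpenCV 4.12 (cv2) and the standard library are available. Lean on these libraries where they do the work, as an engineer would, in place of code of your own. Each camera call takes 0.05 s, during which the arm holds its last target. There are 200 camera calls.

TASK

Clear the used reagent bottles out of the analyser's rotor bay and stand them all upright in the steel tray. Then load both fresh tubs, caps up, onto the floor of the emptied well, and set the lid squarely on the rim with its key resting on the rim a good thumb's width or two (more than 30 mm) to one side of the notch, and, without lifting it off, turn it on the rim until the key drops into the notch and the lid sits flush all round. Only when the lid is home, press the start button and let go; leave the clear jar and the beaker where they stand.

Things in the scene. Friction and masses are not known exactly. Their poses are not given: they have to be found in the camera images.
- bay: rotor bay, fixed: white plinth 250 x 250 x 35 mm (plus a rear housing 70 mm deep, 75 high, at +x) carrying a round collar around an open well. Well 160 mm across inside, floor 35 mm above the table; collar 28 mm thick, its flat top (the rim) 85 mm above the table. Origin on the table under the well's centre; z up, x from the centre to the notch (roughly away from the robot)
- notch (a point): the notch in the rim of the bay: a radial slot right through the collar's thickness at the bay's +x, 22 mm wide, 12 mm deep, with a grey floor. The point is at rim height (85 mm above the table), 94 mm from the well's centre
- lid: round lid, 0.28-0.46 kg: grey spigot 154 mm across, 14 deep, under a white flange 176 across, 8 thick; on top a grey grip fin 90 long (along x), 16 wide, 36 high. A grey key lug sticks out past the flange at +x. Starts on the table, spigot down. Origin: centre of spigot underside; z up. Origin is 71 mm above the table when fully home, about 79 mm if held level with the key resting on the rim
- key (a point): underside of the lid's key lug, 94 mm from the lid's axis at its +x, 6 mm above the spigot's underside. The lug is 14 mm wide, sticks out 14 mm past the flange's edge and reaches 8 mm below the flange. Let go with the key on the rim, the lid tips about 3 degrees
- lid_grip (a point): the point to grip on the lid's fin: on the lid's axis, 44 mm above the spigot's underside, 22 mm above the flange; fingers close across the fin, along the lid's y
- tray: the used-bottle tray, fixed: an open steel box 190 (x) x 160 (y) x 40 mm high, walls and floor 4 mm thick. Origin: centre of its underside. It has no dividers; four bottles fit, for example at 42 mm either way along x and 36 mm either way along y
- start_top (a point): the top of the start button: a grey round push button 28 mm across in a black housing on the plinth's corner at the bay's +x, -y; pressed straight down
- start (a joint): travel of the start button: 0 up, 0.006 m fully pressed, where it takes 5 N; springs back when let go
- jar: bystander: a clear closed jar 64 mm across and 75 mm high, standing; origin at its underside
- beaker: bystander: an open glass beaker 72 mm across and 75 mm high, standing; origin at its underside
- tub0: fresh reagent tub, 100 g, all white: low round body 60 mm across, 18 high, with a round cap 34 mm across on top, from 18 to 33 mm above the bottom. Origin: centre of underside; z up. Starts standing on the table. Two fit in the empty well side by side, 38 mm either side of its centre, and then stay 3 mm under the closed lid; grip it by the cap from above, no finger between it and the near wall
- tub1: fresh reagent tub, 100 g, all white: low round body 60 mm across, 18 high, with a round cap 34 mm across on top, from 18 to 33 mm above the bottom. Origin: centre of underside; z up. Starts standing on the table. Two fit in the empty well side by side, 38 mm either side of its centre, and then stay 3 mm under the closed lid; grip it by the cap from above, no finger between it and the near wall
- bottle0: used reagent bottle, 120 g: squat white body 46 mm across, 48 high, then a grey round cap 30 mm across, from 53 to 81 mm above the bottom. Origin: centre of underside; z up. Starts standing in the bay's well with up to three others (centres 56 mm or more apart), cap 3 to 31 mm above the rim; take it by the cap from above. May be absent
- bottle1: used reagent bottle, 120 g: squat white body 46 mm across, 48 high, then a grey round cap 30 mm across, from 53 to 81 mm above the bottom. Origin: centre of underside; z up. Starts standing in the bay's well with up to three others (centres 56 mm or more apart), cap 3 to 31 mm above the rim; take it by the cap from above. May be absent
- bottle2: used reagent bottle, 120 g: squat white body 46 mm across, 48 high, then a grey round cap 30 mm across, from 53 to 81 mm above the bottom. Origin: centre of underside; z up. Starts standing in the bay's well with up to three others (centres 56 mm or more apart), cap 3 to 31 mm above the rim; take it by the cap from above. May be absent
- bottle3: used reagent bottle, 120 g: squat white body 46 mm across, 48 high, then a grey round cap 30 mm across, from 53 to 81 mm above the bottom. Origin: centre of underside; z up. Starts standing in the bay's well with up to three others (centres 56 mm or more apart), cap 3 to 31 mm above the rim; take it by the cap from above. May be absent

How it is judged:
By the outcome, as a careful person would: the job done as asked, in the order asked, and still so for the second after the job is handed in, with the robot touching nothing.
Of bottle0, bottle1, bottle2, bottle3 only 2 to 4 are there at a start; the rules pass over those that are not, and their reading is None.
At some moment in a run one of bottle0, bottle1, bottle2, bottle3, tub0, tub1, lid may be knocked a few centimetres aside while the robot is not near it.
It also fails if it takes over 200 s, if anything falls off the work surface, if the arm or the gripper's body presses on something with over 40 N, if the wrist force passes 120 N, or if a joint passes its speed limit or range.

## Working session

There is one attempt and no reset: what is moved stays moved. The work goes in short steps, Python scripts to look and compute and a tool call to move; the robot and the scene stay as the last step left them, time stands still between calls to the robot, and variables do not carry over. Pictures are saved under pics/ and viewed, at most 14 in all, crops included, and the job is handed in when it is done.

Besides the shell and the picture viewer there is one more tool, called after "Emit:" as name([rows], argument=value, ...), one row to a line, values as JSON. carry_out: Moves the arm, as the interface text tells. Its arguments: {"type":"object","properties":{"steps":{"type":"array","items":{"type":"array","items":{"type":"number"}}},"claw":{"type":"number"},"grip_force":{"type":"number"}},"required":["steps"]}

```bash
mkdir -p pics; ls
cat > h.py <<'E'
import numpy as np, cv2
from cell import arm
def cap(n,f=None):
    c=arm.capture(n); c['R']=np.array(c['R']);c['t']=np.array(c['t'])
    im=cv2.cvtColor(np.array(c['pixels']),cv2.COLOR_RGB2BGR); c['im']=im
    c['f']=im.shape[0]/2/np.tan(np.radians(c['vertical_fov'])/2)
    if f: cv2.imwrite('pics/'+f,im)
    return c
def onplane(c,u,v,z):
    d=c['R'].T@np.array([(u-c['cx'])/c['f'],(v-c['cy'])/c['f'],1]); o=-c['R'].T@c['t']
    return o+d*(z-o[2])/d[2]
def proj(c,X):
    p=c['R']@np.array(X)+c['t']; return c['cx']+c['f']*p[0]/p[2], c['cy']+c['f']*p[1]/p[2]
def totool(X):
    """delta in tool axes (mm) from TCP to world X"""
    s=arm.read_state(); return np.round(np.array(s['tool_rot']).T@(np.array(X)-np.array(s['tool_pos']))*1000,1)
E
python3 - <<'E'
from h import *
np.set_printoptions(precision=3,suppress=True)
ims=[]
for n in ['scene','top','wrist']:
    c=cap(n); ims.append(c['im']); print(n,c['vertical_fov'],c['cx'],c['cy'],-c['R'].T@c['t'],c['R'].tolist())
cv2.imwrite('pics/a.png',cv2.resize(ims[0],(800,600)));cv2.imwrite('pics/b.png',cv2.resize(ims[1],(800,600)))
s=arm.read_state();print(s)
E
```

```text
pics
scene 51.916713971048225 259.3977796346876 186.81513901442048 [ 1.054 -0.736  0.706] [[0.8702026574876471, 0.49260716528302434, -0.009247465234304371], [0.27758891295598864, -0.5057015592072474, -0.8168294365528654], [-0.4070524908477396, 0.7082401525804523, -0.576805128243039]]
top 48.80599456791638 260.28613512155107 185.78737877780125 [0.482 0.04  1.168] [[-0.020251730863510925, -0.9997404410335331, 0.010436376723213132], [-0.9919729771039343, 0.018789015967286354, -0.12504633371090246], [0.12481778756487093, -0.01288500838408591, -0.9920960117177938]]
wrist 61.83083561616979 258.12276819674224 191.18422307650033 [0.071 0.65  0.373] [[0.22087331520099093, 0.9753019054312987, -0.001082540625223987], [0.9322353576426616, -0.21079372666846619, 0.2941143361995158], [0.28662207973738785, -0.06597119113144415, -0.9557696298521504]]
{'t': 0.15, 'joint_pos': array([-1.447,  0.399,  0.045,  1.538, -0.019,  1.207, -0.051]), 'qvel': array([-0.002, -0.002,  0.001, -0.004, -0.001, -0.   , -0.001]), 'tau': array([  0.002, -47.556,   1.367, -25.451,   0.012,   0.006,  -0.   ]), 'tool_pos': array([0.143, 0.633, 0.231]), 'tool_rot': array([[-0.975,  0.221, -0.   ],
       [ 0.221,  0.975, -0.001],
       [-0.   , -0.001, -1.   ]]), 'contact_force': array([-0.668,  1.182,  0.167]), 'torque': array([ 0.009, -0.014, -0.022]), 'gripper_force': 0.0, 'opening': 0.08524977850955905}
```

View pics/a.png

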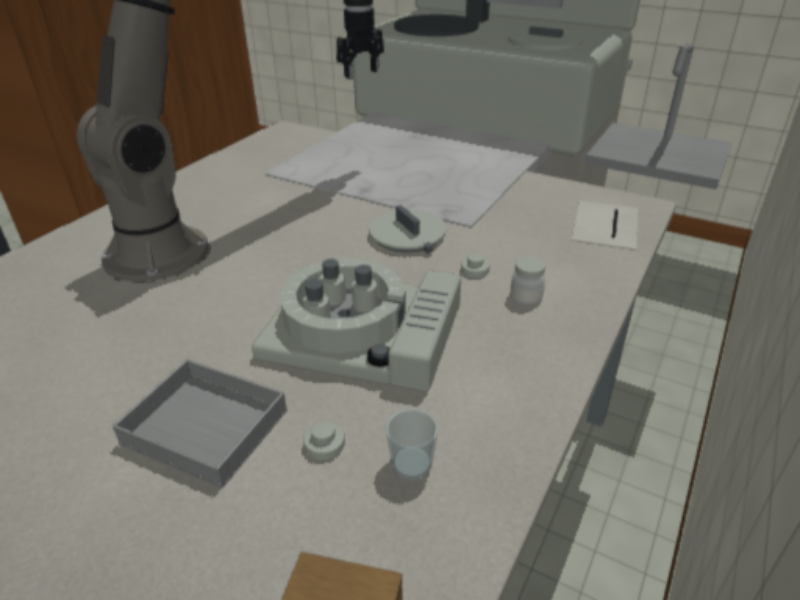

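View pics/b.png

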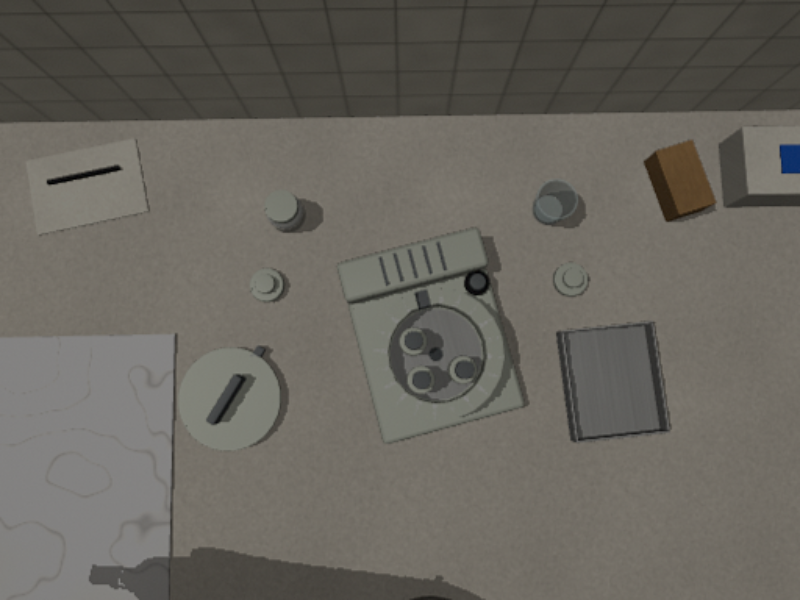

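The top view (800x600) shows three bottles at (413,341), (421,378), (464,369), and tubs at (265,284) and (573,278). The lid is at (230,398) with its key at (261,350), the well centre is around (437,354) with the notch at (422,300), and the button is at (477,282). The tray is centred around (613,380), the jar is at (286,210) and the beaker is at (556,203).

Run:
```python
from h import *
c=cap('top'); k=0.64
P={'b0':(413,341,.116),'b1':(421,378,.116),'b2':(464,369,.116),'tubA':(265,284,.033),'tubB':(573,277,.033),'finA':(210,420,.058),'finB':(242,378,.058),'key':(261,351,.015),'well':(437.5,354,.085),'notch':(422,299,.082),'start':(477,282,.06),
'trTL':(558,330,.04),'trTR':(654,322,.04),'trBR':(668,431,.04),'trBL':(575,440,.04),'jar':(284,200,.075),'plTL?':(386,441,.035),'plBR':(523,406,.035)}
for n,(u,v,z) in P.items(): print(n,np.round(onplane(c,(u+.5)*k-.5,(v+.5)*k-.5,z),4))
# well: hough-ish: dark/bright? print local circles
g=cv2.cvtColor(c['im'],cv2.COLOR_BGR2GRAY)
a=cv2.resize(c['im'][180:300,210:350],None,fx=5.7,fy=5,interpolation=cv2.INTER_CUBIC)
cv2.imwrite('pics/c.png',cv2.resize(c['im'][130:300,200:430],(800,591),interpolation=cv2.INTER_CUBIC))
```

```text
b0 [0.5336 0.0182 0.116 ]
b1 [0.4752 0.0068 0.116 ]
b2 [ 0.4879 -0.0615  0.116 ]
tubA [0.641  0.2701 0.033 ]
tubB [ 0.6433 -0.2641  0.033 ]
finA [0.4133 0.3538 0.058 ]
finB [0.4808 0.302  0.058 ]
key [0.5265 0.2799 0.015 ]
well [ 0.5132 -0.022   0.085 ]
notch [0.6043 0.0011 0.082 ]
start [ 0.6339 -0.0935  0.06  ]
trTL [ 0.5512 -0.2317  0.04  ]
trTR [ 0.5617 -0.3975  0.04  ]
trBR [ 0.3779 -0.4087  0.04  ]
trBL [ 0.3664 -0.2513  0.04  ]
jar [0.778  0.2304 0.075 ]
plTL? [0.371  0.0654 0.035 ]
plBR [ 0.4241 -0.1673  0.035 ]
```

View pics/c.png

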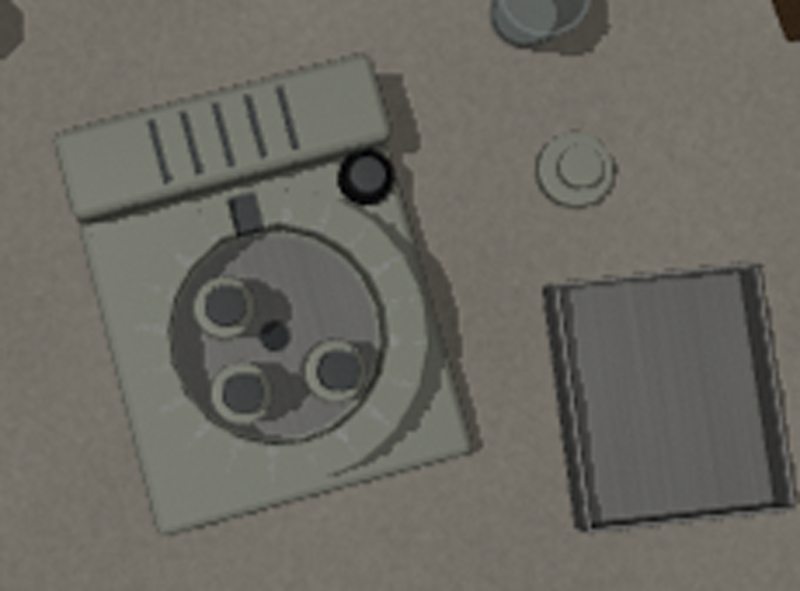

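Emit:
carry_out([
  [-21,-23,0,0,0,0],
  [-42,-46,0,0,0,0],
  [-63,-69,0,0,0,0],
  [-84,-92,0,0,0,0],
  [-105,-115,0,0,0,0],
  [-126,-138,0,0,0,0],
  [-147,-161,0,0,0,0],
  [-168,-184,0,0,0,0],
  [-189,-207,0,0,0,0],
  [-210,-230,0,0,0,0],
  [-230,-255,0,0,0,0],
  [-246,-272,0,0,0,0],
])

```text
t: 1.2
tool_pos: [0.3244, 0.3113, 0.2312]
tool_rot: [[-0.975, 0.223, -0.0], [0.223, 0.975, -0.001], [-0.0, -0.001, -1.0]]
contact_force: [0.5, -0.0, 0.7]
opening: 0.0853
gripper_force: 0.0
```

Emit:
carry_out([
  [-21,-23,0,0,0,0],
  [-42,-46,0,0,0,0],
  [-63,-69,0,0,0,0],
  [-84,-92,0,0,0,0],
  [-105,-115,0,0,0,0],
  [-126,-138,0,0,0,0],
  [-147,-161,0,0,0,0],
  [-168,-184,0,0,0,0],
  [-189,-207,0,0,0,0],
  [-210,-230,0,0,0,0],
  [-230,-255,0,0,0,0],
  [-246,-272,0,0,0,0],
])

```text
t: 2.2
tool_pos: [0.5039, -0.0084, 0.2315]
tool_rot: [[-0.975, 0.223, 0.001], [0.223, 0.975, -0.001], [-0.001, -0.001, -1.0]]
contact_force: [0.5, 0.2, -0.0]
opening: 0.0855
gripper_force: 0.0
```

Emit:
carry_out([
  [0,0,0,0,0,0],
  [0,0,0,0,0,0],
], claw=0.6)

```text
t: 2.37
tool_pos: [0.5034, -0.0066, 0.2312]
tool_rot: [[-0.975, 0.224, -0.0], [0.224, 0.975, -0.0], [0.0, -0.0, -1.0]]
contact_force: [-0.9, 0.6, 0.7]
opening: 0.0637
gripper_force: 0.0
```

```bash
cat >> h.py <<'E'
def dark(c,thr=75,amin=150):
    g=cv2.cvtColor(c['im'],cv2.COLOR_BGR2GRAY)
    cs,_=cv2.findContours((g<thr).astype('uint8'),cv2.RETR_EXTERNAL,cv2.CHAIN_APPROX_NONE)
    return [(cv2.minEnclosingCircle(k),cv2.contourArea(k)) for k in cs if cv2.contourArea(k)>amin]
E
python3 - <<'E'
from h import *
s=arm.read_state();print(s['t'],s['tool_pos'],s['opening'],s['joint_pos'])
c=cap('wrist','d.png')
for n,p in {'b0':(.5336,.0182,.116),'b1':(.4752,.0068,.116),'b2':(.4879,-.0615,.116)}.items(): print(n,proj(c,p))
E
```

```text
2.3667 [ 0.50338811 -0.00658368  0.23115958] 0.06366031425580745 [-0.62947527  0.15789469  0.62485554  1.89242223 -0.10185235  1.12310144
  1.37844868]
b0 (np.float64(293.8278000106454), np.float64(212.80299851966953))
b1 (np.float64(266.1411627136504), np.float64(149.97874891272292))
b2 (np.float64(189.61183418269297), np.float64(182.92300968902123))
```

View pics/d.png

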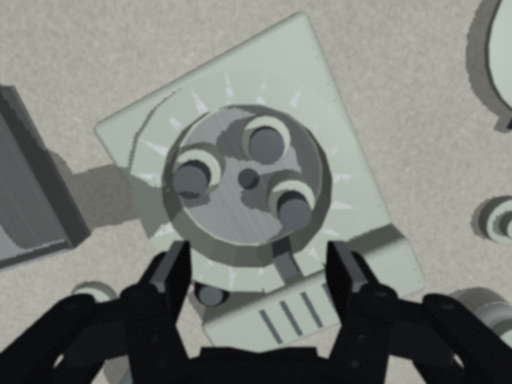

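Caps appear at about (295,210), (266,145) and (192,178), which agrees with the top view. I'll grasp bottle b1 first.

Emit:
carry_out([
  [30,7,30,0,0,0],
  [30,7,60,0,0,0],
  [30,7,85,0,0,0],
  [30,7,105,0,0,0],
  [30,7,120,0,0,0],
  [30,7,132,0,0,0],
  [30,7,140,0,0,0],
  [30,7,143,0,0,0],
  [30,7,143,0,0,0],
])

```text
t: 3.17
tool_pos: [0.4751, 0.0091, 0.0879]
tool_rot: [[-0.976, 0.219, -0.001], [0.219, 0.976, 0.0], [0.001, 0.0, -1.0]]
contact_force: [0.0, 0.3, 0.5]
opening: 0.051
gripper_force: 0.0
```

Emit:
carry_out([
  [0,0,0,0,0,0],
  [0,0,0,0,0,0],
  [0,0,0,0,0,0],
  [0,0,0,0,0,0],
  [0,0,0,0,0,0],
  [0,0,0,0,0,0],
], claw=0, grip_force=40)

```text
t: 3.67
tool_pos: [0.4763, 0.0084, 0.089]
tool_rot: [[-0.975, 0.221, 0.002], [0.221, 0.975, 0.001], [-0.001, 0.001, -1.0]]
contact_force: [-0.9, 0.6, 5.5]
opening: 0.0289
gripper_force: 40.4
```

Emit:
carry_out([
  [0,0,-10,0,0,0],
  [0,0,-30,0,0,0],
  [0,0,-55,0,0,0],
  [0,0,-80,0,0,0],
  [0,0,-105,0,0,0],
  [0,0,-115,0,0,0],
  [0,0,-115,0,0,0],
])

```text
t: 4.25
tool_pos: [0.4772, 0.0082, 0.2056]
tool_rot: [[-0.975, 0.221, 0.005], [0.221, 0.975, 0.002], [-0.004, 0.003, -1.0]]
contact_force: [1.1, -0.7, -1.0]
opening: 0.0287
gripper_force: 40.0
```

Emit:
carry_out([
  [-5,-15,0,0,0,0],
  [-16,-50,0,0,0,0],
  [-28,-87,0,0,0,0],
  [-40,-124,0,0,0,0],
  [-52,-161,0,0,0,0],
  [-64,-198,0,0,0,0],
  [-76,-235,0,0,0,0],
  [-88,-272,0,0,0,0],
  [-99,-307,0,0,0,0],
  [-107,-332,0,0,0,0],
  [-111,-347,0,0,0,0],
  [-111,-347,0,0,0,0],
])

```text
t: 5.25
tool_pos: [0.5044, -0.3592, 0.2011]
tool_rot: [[-0.974, 0.227, -0.004], [0.227, 0.974, -0.003], [0.004, -0.003, -1.0]]
contact_force: [0.2, -0.5, -1.1]
opening: 0.0288
gripper_force: 40.0
```

Emit:
carry_out([
  [0,0,20,0,0,0],
  [0,0,50,0,0,0],
  [0,0,80,0,0,0],
  [0,0,105,0,0,0],
  [0,0,125,0,0,0],
  [0,0,137,0,0,0],
  [0,0,144,0,0,0],
  [0,0,147,0,0,0],
  [0,0,147,0,0,0],
])

```text
t: 6.0
tool_pos: [0.506, -0.3543, 0.0575]
tool_rot: [[-0.975, 0.221, -0.002], [0.221, 0.975, 0.003], [0.002, 0.002, -1.0]]
contact_force: [-3.8, 2.8, 7.3]
opening: 0.0286
gripper_force: 40.1
```

Run:
```python
from h import *
s=arm.read_state();print(s['t'],s['tool_pos'],s['contact_force'])
c=cap('scene'); cv2.imwrite('pics/e.png',cv2.resize(c['im'][150:330,60:300],(800,600)))
```

```text
6.0 [ 0.50604591 -0.35426958  0.05749313] [-3.80920406  2.76161174  7.2674139 ]
```

View pics/e.png

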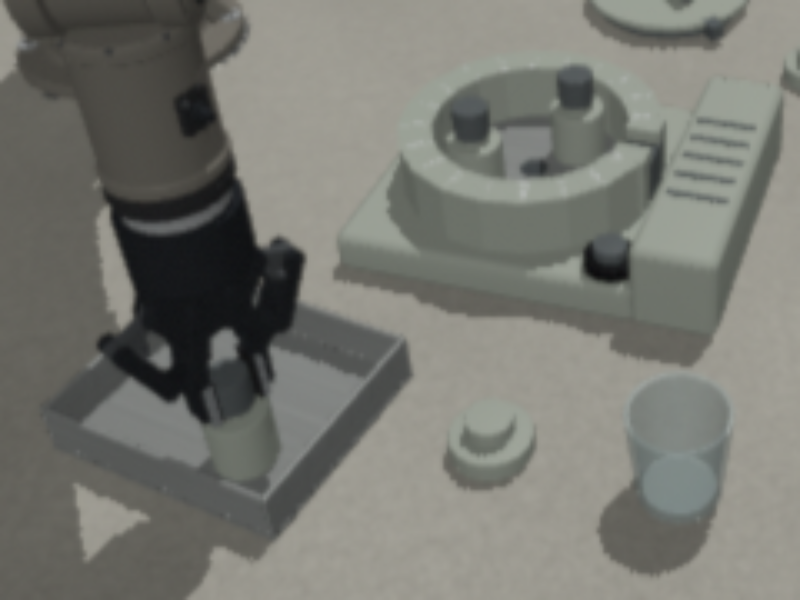

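The scene view shows the bottle standing inside the tray, held at about (240,440), with two bottles left in the well. I'll release it and go back.

Emit:
carry_out([
  [0,0,0,0,0,0],
  [0,0,0,0,0,0],
  [0,0,0,0,0,0],
  [0,0,-10,0,0,0],
  [0,0,-30,0,0,0],
  [0,0,-60,0,0,0],
  [0,0,-95,0,0,0],
  [0,0,-130,0,0,0],
  [0,0,-145,0,0,0],
  [10,35,-150,0,0,0],
  [20,70,-150,0,0,0],
  [30,103,-150,0,0,0],
], claw=0.6)

```text
t: 7.05
tool_pos: [0.5009, -0.2471, 0.2076]
tool_rot: [[-0.975, 0.223, 0.002], [0.223, 0.975, -0.0], [-0.002, 0.0, -1.0]]
contact_force: [0.1, -0.3, -0.0]
opening: 0.0515
gripper_force: 0.0
```

Emit:
carry_out([
  [10,35,0,0,0,0],
  [20,71,0,0,0,0],
  [30,107,0,0,0,0],
  [40,140,0,0,0,0],
  [48,165,0,0,0,0],
  [52,178,0,0,0,0],
  [52,178,0,0,0,0],
  [52,178,0,0,0,0],
])

```text
t: 7.72
tool_pos: [0.4895, -0.0624, 0.2069]
tool_rot: [[-0.976, 0.219, 0.001], [0.219, 0.976, 0.0], [-0.001, 0.0, -1.0]]
contact_force: [0.3, -0.9, 0.0]
opening: 0.051
gripper_force: 0.0
```

Run:
```python
from h import *
c=cap('wrist','f.png')
for n,p in {'b0':(.5336,.0182,.116),'b2':(.4879,-.0615,.116)}.items(): print(n,proj(c,p),totool([p[0],p[1],.088]))
c=cap('top','ftop.png')
for (q,a) in dark(c,70,40):
    (u,v),r=q
    if 100<v<300 and r<15: print(round(u),round(v),round(r,1),a,np.round(onplane(c,u,v,.1),3))
```

```text
b0 (np.float64(369.7075105628621), np.float64(225.31424397431218)) [-24.8  89.6 118.9]
b2 (np.float64(258.44519705914786), np.float64(192.55923238902898)) [  2.1   1.8 118.8]
188 140 10.3 50.0 [0.739 0.211 0.1  ]
505 102 10.4 194.5 [ 0.827 -0.621  0.1  ]
```

View pics/f.png

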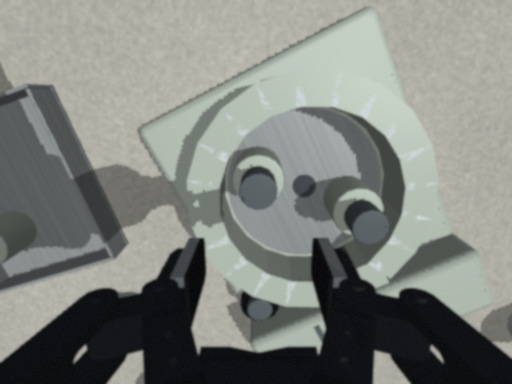

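Bottle b2's cap is at (259,188), close to the predicted (258,192), so I'll descend.

Emit:
carry_out([
  [3,1,25,0,0,0],
  [3,1,50,0,0,0],
  [3,1,75,0,0,0],
  [3,1,95,0,0,0],
  [3,1,110,0,0,0],
  [3,1,117,0,0,0],
  [3,1,119,0,0,0],
  [3,1,119,0,0,0],
])

```text
t: 8.48
tool_pos: [0.4867, -0.0621, 0.0874]
tool_rot: [[-0.975, 0.223, -0.0], [0.223, 0.975, -0.001], [-0.0, -0.001, -1.0]]
contact_force: [0.5, 0.9, 0.9]
opening: 0.0512
gripper_force: 0.0
```

Emit:
carry_out([
  [0,0,0,0,0,0],
  [0,0,0,0,0,0],
  [0,0,0,0,0,0],
  [0,0,0,0,0,0],
  [0,0,0,0,0,0],
  [0,0,-10,0,0,0],
  [0,0,-30,0,0,0],
  [0,0,-55,0,0,0],
  [0,0,-80,0,0,0],
  [0,0,-105,0,0,0],
  [0,0,-115,0,0,0],
  [0,0,-115,0,0,0],
], claw=0, grip_force=40)

```text
t: 9.48
tool_pos: [0.4882, -0.0608, 0.2047]
tool_rot: [[-0.975, 0.22, 0.005], [0.22, 0.975, 0.001], [-0.005, 0.003, -1.0]]
contact_force: [0.2, -0.1, -1.9]
opening: 0.0289
gripper_force: 39.7
```

Emit:
carry_out([
  [0,-15,0,0,0,0],
  [0,-50,0,0,0,0],
  [-1,-87,0,0,0,0],
  [-2,-124,0,0,0,0],
  [-3,-161,0,0,0,0],
  [-4,-198,0,0,0,0],
  [-5,-235,0,0,0,0],
  [-5,-272,0,0,0,0],
  [-5,-297,0,0,0,0],
  [-5,-306,0,0,0,0],
  [-5,-306,0,0,0,0],
  [-5,-306,0,0,0,0],
])

```text
t: 10.48
tool_pos: [0.4235, -0.3592, 0.2008]
tool_rot: [[-0.975, 0.221, -0.002], [0.221, 0.975, 0.002], [0.003, 0.002, -1.0]]
contact_force: [0.2, 0.3, -1.1]
opening: 0.029
gripper_force: 39.8
```

Emit:
carry_out([
  [0,0,20,0,0,0],
  [0,0,50,0,0,0],
  [0,0,80,0,0,0],
  [0,0,105,0,0,0],
  [0,0,125,0,0,0],
  [0,0,137,0,0,0],
  [0,0,144,0,0,0],
  [0,0,147,0,0,0],
  [0,0,147,0,0,0],
])

```text
t: 11.23
tool_pos: [0.4243, -0.3582, 0.0573]
tool_rot: [[-0.976, 0.22, 0.0], [0.22, 0.976, 0.006], [0.001, 0.006, -1.0]]
contact_force: [-5.1, 6.2, 15.4]
opening: 0.0287
gripper_force: 41.4
```

Emit:
carry_out([
  [0,0,0,0,0,0],
  [0,0,0,0,0,0],
  [0,0,0,0,0,0],
  [0,0,-10,0,0,0],
  [0,0,-30,0,0,0],
  [0,0,-60,0,0,0],
  [0,0,-95,0,0,0],
  [0,0,-130,0,0,0],
  [0,0,-145,0,0,0],
  [-2,35,-150,0,0,0],
  [-4,70,-150,0,0,0],
  [-6,107,-150,0,0,0],
], claw=0.6)

```text
t: 12.23
tool_pos: [0.4536, -0.2576, 0.2068]
tool_rot: [[-0.975, 0.224, 0.003], [0.224, 0.975, -0.001], [-0.003, -0.0, -1.0]]
contact_force: [1.2, 0.7, 0.5]
opening: 0.0509
gripper_force: 0.0
```

Emit:
carry_out([
  [-2,36,0,0,0,0],
  [-4,73,0,0,0,0],
  [-6,110,0,0,0,0],
  [-8,147,0,0,0,0],
  [-10,184,0,0,0,0],
  [-12,221,0,0,0,0],
  [-15,255,0,0,0,0],
  [-17,276,0,0,0,0],
  [-18,284,0,0,0,0],
  [-18,284,0,0,0,0],
  [-18,284,0,0,0,0],
])

```text
t: 13.15
tool_pos: [0.5333, 0.014, 0.2055]
tool_rot: [[-0.975, 0.222, -0.0], [0.222, 0.975, -0.001], [-0.0, -0.001, -1.0]]
contact_force: [-1.0, -0.1, -0.4]
opening: 0.051
gripper_force: 0.0
```

Run:
```python
from h import *
c=cap('wrist')
p=(.5336,.0182,.116); print(proj(c,p),totool([p[0],p[1],.088]))
t=cap('scene')['im'][100:340,60:320]
cv2.imwrite('pics/g.png',np.hstack([c['im'],cv2.resize(t,(284,384))])[:, :])
```

```text
(np.float64(263.38010634702067), np.float64(194.5629399576845)) [  0.7   5.2 117.5]
```

View pics/g.png

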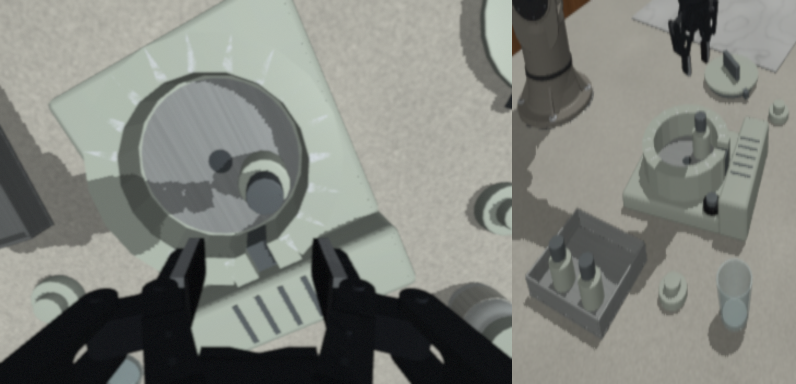

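The last bottle's cap is at (264,193) as predicted, and the other two are standing in the tray. I'll take the third.

Emit:
carry_out([
  [1,5,25,0,0,0],
  [1,5,50,0,0,0],
  [1,5,75,0,0,0],
  [1,5,95,0,0,0],
  [1,5,110,0,0,0],
  [1,5,116,0,0,0],
  [1,5,117,0,0,0],
  [1,5,117,0,0,0],
])

```text
t: 13.92
tool_pos: [0.534, 0.0194, 0.0888]
tool_rot: [[-0.975, 0.223, 0.001], [0.223, 0.975, -0.0], [-0.001, -0.0, -1.0]]
contact_force: [-0.7, 0.2, 0.5]
opening: 0.0514
gripper_force: 0.0
```

Emit:
carry_out([
  [0,0,0,0,0,0],
  [0,0,0,0,0,0],
  [0,0,0,0,0,0],
  [0,0,0,0,0,0],
  [0,0,0,0,0,0],
  [0,0,-10,0,0,0],
  [0,0,-30,0,0,0],
  [0,0,-55,0,0,0],
  [0,0,-80,0,0,0],
  [0,0,-105,0,0,0],
  [0,0,-115,0,0,0],
  [0,0,-115,0,0,0],
], claw=0, grip_force=40)

```text
t: 14.92
tool_pos: [0.5354, 0.0209, 0.2058]
tool_rot: [[-0.975, 0.22, 0.005], [0.22, 0.975, 0.002], [-0.005, 0.003, -1.0]]
contact_force: [-0.1, -0.3, -1.0]
opening: 0.029
gripper_force: 39.7
```

Emit:
carry_out([
  [-2,-15,0,0,0,0],
  [-6,-50,0,0,0,0],
  [-10,-87,0,0,0,0],
  [-14,-124,0,0,0,0],
  [-18,-161,0,0,0,0],
  [-22,-198,0,0,0,0],
  [-27,-235,0,0,0,0],
  [-32,-270,0,0,0,0],
  [-35,-295,0,0,0,0],
  [-36,-303,0,0,0,0],
  [-36,-303,0,0,0,0],
  [-36,-303,0,0,0,0],
])

```text
t: 15.92
tool_pos: [0.5015, -0.2815, 0.2018]
tool_rot: [[-0.975, 0.221, -0.002], [0.221, 0.975, 0.002], [0.003, 0.002, -1.0]]
contact_force: [1.1, 0.7, -2.1]
opening: 0.0288
gripper_force: 39.7
```

Emit:
carry_out([
  [0,0,20,0,0,0],
  [0,0,50,0,0,0],
  [0,0,80,0,0,0],
  [0,0,105,0,0,0],
  [0,0,125,0,0,0],
  [0,0,137,0,0,0],
  [0,0,144,0,0,0],
  [0,0,147,0,0,0],
  [0,0,147,0,0,0],
])

```text
t: 16.67
tool_pos: [0.5018, -0.2806, 0.0582]
tool_rot: [[-0.976, 0.22, -0.001], [0.219, 0.976, 0.005], [0.002, 0.005, -1.0]]
contact_force: [-5.9, 5.1, 12.3]
opening: 0.0288
gripper_force: 40.6
```

Emit:
carry_out([
  [0,0,0,0,0,0],
  [0,0,0,0,0,0],
  [0,0,0,0,0,0],
  [0,0,-10,0,0,0],
  [0,0,-30,0,0,0],
  [0,0,-60,0,0,0],
  [0,0,-95,0,0,0],
  [0,0,-130,0,0,0],
  [0,0,-145,0,0,0],
  [0,0,-150,0,0,0],
  [0,0,-150,0,0,0],
], claw=0.6)

```text
t: 17.58
tool_pos: [0.5027, -0.2832, 0.2079]
tool_rot: [[-0.975, 0.221, 0.003], [0.221, 0.975, -0.001], [-0.003, 0.0, -1.0]]
contact_force: [-0.5, 0.8, -0.6]
opening: 0.0512
gripper_force: 0.0
```

Emit:
carry_out([
  [-30,10,0,0,0,0],
  [-65,25,0,0,0,0],
  [-100,37,0,0,0,0],
  [-125,47,10,0,0,0],
  [-133,50,30,0,0,0],
  [-133,50,45,0,0,0],
  [-133,50,50,0,0,0],
  [-133,50,50,0,0,0],
])

```text
t: 18.25
tool_pos: [0.6406, -0.2626, 0.1526]
tool_rot: [[-0.975, 0.221, -0.006], [0.221, 0.975, 0.002], [0.007, 0.001, -1.0]]
contact_force: [-0.3, -0.2, 0.4]
opening: 0.0512
gripper_force: 0.0
```

```bash
cat >> h.py <<'E'
def tubcap(c,guess):
    """find cap circle near guess (world), return world xy on z=guess z"""
    u,v=proj(c,guess); g=cv2.GaussianBlur(cv2.cvtColor(c['im'],cv2.COLOR_BGR2GRAY),(3,3),0)
    d=np.linalg.norm(c['R']@np.array(guess)+c['t']); r=.017*c['f']/d
    x0,y0=int(max(0,u-60)),int(max(0,v-60)); w=g[y0:y0+120,x0:x0+120]
    h=cv2.HoughCircles(w,cv2.HOUGH_GRADIENT_ALT,1.5,10,param1=60,param2=.5,minRadius=int(r*.8),maxRadius=int(r*2.2))
    print('pred',round(u),round(v),round(r,1))
    for q in ([] if h is None else h[0]):
        print(np.round(q+[x0,y0,0],1),np.round(onplane(c,q[0]+x0,q[1]+y0,guess[2]),4),np.round(onplane(c,q[0]+x0,q[1]+y0,.018),4))
E
python3 - <<'E'
from h import *
c=cap('wrist','w1.png'); tubcap(c,(.6433,-.2641,.033)); 
t=cap('top'); tubcap(t,(.6433,-.2641,.033)); tubcap(t,(.641,.27,.033))
cv2.imwrite('pics/w1.png',np.hstack([c['im'],t['im'][100:340,200:400][:, :]][:1]))
print(totool([.6433,-.2641,.021]),arm.read_state()['tool_pos'])
E
```

```text
pred 257 189 19.9
[257.5 186.5  36.7] [ 0.6413 -0.2629  0.033 ] [ 0.6455 -0.2639  0.018 ]
[257.5 186.5  21.6] [ 0.6413 -0.2629  0.033 ] [ 0.6455 -0.2639  0.018 ]
pred 367 177 6.1
[351.  133.5   9.2] [ 0.7652 -0.2275  0.033 ] [ 0.7689 -0.231   0.018 ]
[366.  177.    8.7] [ 0.6436 -0.2626  0.033 ] [ 0.6457 -0.2666  0.018 ]
pred 169 182 6.2
[169.  181.    8.7] [0.6427 0.2712 0.033 ] [0.6448 0.2743 0.018 ]
[182.5 136.   10.2] [0.7663 0.2352 0.033 ] [0.7701 0.2378 0.018 ]
[-1.50e+00  1.00e-01  1.35e+02] [ 0.641919   -0.26389497  0.15598083]
```

View pics/w1.png

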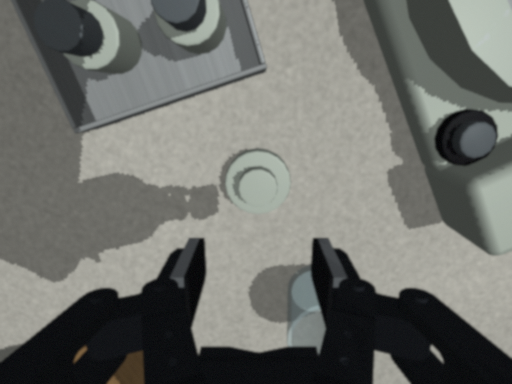

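The tub's cap is at (257,186), right under the tool. I'll descend and grip it.

Emit:
carry_out([
  [0,1,30,0,0,0],
  [0,1,60,0,0,0],
  [0,1,90,0,0,0],
  [0,1,110,0,0,0],
  [0,1,123,0,0,0],
  [0,1,130,0,0,0],
  [0,1,133,0,0,0],
  [0,1,133,0,0,0],
])

```text
t: 19.02
tool_pos: [0.6434, -0.2629, 0.0241]
tool_rot: [[-0.975, 0.221, 0.001], [0.221, 0.975, -0.0], [-0.001, -0.0, -1.0]]
contact_force: [0.1, 1.0, 0.6]
opening: 0.0514
gripper_force: 0.0
```

Emit:
carry_out([
  [0,0,0,0,0,0],
  [0,0,0,0,0,0],
  [0,0,0,0,0,0],
  [0,0,0,0,0,0],
  [0,0,0,0,0,0],
], claw=0, grip_force=40)

```text
t: 19.43
tool_pos: [0.6441, -0.2632, 0.0253]
tool_rot: [[-0.975, 0.221, 0.003], [0.221, 0.975, -0.001], [-0.003, -0.0, -1.0]]
contact_force: [-0.3, 1.7, 6.2]
opening: 0.0317
gripper_force: 39.5
```

Emit:
carry_out([
  [0,0,-8,0,0,0],
  [0,0,-25,0,0,0],
  [0,0,-50,0,0,0],
  [0,0,-80,0,0,0],
  [0,0,-110,0,0,0],
  [0,0,-130,0,0,0],
  [10,15,-135,0,0,0],
  [30,44,-135,0,0,0],
  [51,73,-135,0,0,0],
  [71,102,-135,0,0,0],
  [91,131,-135,0,0,0],
  [111,160,-135,0,0,0],
])

```text
t: 20.43
tool_pos: [0.5688, -0.0803, 0.1584]
tool_rot: [[-0.975, 0.221, -0.0], [0.221, 0.975, 0.001], [0.0, 0.001, -1.0]]
contact_force: [0.5, 0.0, -0.2]
opening: 0.0315
gripper_force: 39.9
```

Emit:
carry_out([
  [20,29,0,0,0,0],
  [29,41,0,0,0,0],
  [32,46,0,0,0,0],
  [32,46,0,0,0,0],
  [32,46,0,0,0,0],
])

```text
t: 20.85
tool_pos: [0.5494, -0.0312, 0.1587]
tool_rot: [[-0.975, 0.222, 0.001], [0.222, 0.975, -0.001], [-0.001, -0.001, -1.0]]
contact_force: [-0.3, -1.6, -0.6]
opening: 0.0312
gripper_force: 39.9
```

Run:
```python
from h import *
c=cap('wrist','w2.png'); print(arm.read_state()['tool_pos'],arm.read_state()['opening'],totool([.55,-.0304,.061]))
# rim inner circle predicted for centre guess
o=c['im'].copy()
for a in np.linspace(0,6.28,60):
    u,v=proj(c,[.513+.08*np.cos(a),-.022+.08*np.sin(a),.085]); cv2.circle(o,(int(u),int(v)),1,(0,0,255),-1)
cv2.imwrite('pics/w2.png',o)
```

```text
[ 0.5495056  -0.03192131  0.15872268] 0.03141237518034009 [-0.   1.7 97.7]
```

View pics/w2.png

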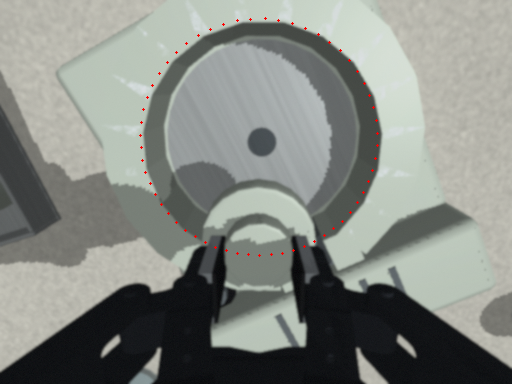

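The drawn rim ring agrees with the real rim to about 2 px, and the tub is held level. I'll lower it.

Emit:
carry_out([
  [0,1,25,0,0,0],
  [0,1,50,0,0,0],
  [0,1,72,0,0,0],
  [0,1,86,0,0,0],
  [0,1,94,0,0,0],
  [0,1,98,0,0,0],
  [0,1,98,0,0,0],
])

```text
t: 21.48
tool_pos: [0.5495, -0.031, 0.0607]
tool_rot: [[-0.975, 0.224, -0.0], [0.224, 0.975, -0.001], [-0.0, -0.001, -1.0]]
contact_force: [1.1, -0.0, -0.8]
opening: 0.0318
gripper_force: 39.9
```

Emit:
carry_out([
  [0,0,0,0,0,0],
  [0,0,0,0,0,0],
  [0,0,0,0,0,0],
  [0,0,-10,0,0,0],
  [0,0,-30,0,0,0],
  [0,0,-60,0,0,0],
  [0,0,-90,0,0,0],
  [0,0,-120,0,0,0],
  [0,0,-135,0,0,0],
  [0,0,-135,0,0,0],
], claw=0.6)

```text
t: 22.32
tool_pos: [0.5521, -0.0296, 0.2002]
tool_rot: [[-0.975, 0.221, 0.009], [0.221, 0.975, 0.001], [-0.008, 0.003, -1.0]]
contact_force: [0.3, -0.1, -0.5]
opening: 0.0511
gripper_force: 0.0
```

Emit:
carry_out([
  [-2,35,0,0,0,0],
  [-4,72,0,0,0,0],
  [-7,109,0,0,0,0],
  [-10,146,0,0,0,0],
  [-13,183,0,0,0,0],
  [-16,220,0,0,0,0],
  [-19,257,10,0,0,0],
  [-21,290,25,0,0,0],
  [-22,308,38,0,0,0],
  [-22,312,45,0,0,0],
  [-22,312,45,0,0,0],
  [-22,312,45,0,0,0],
])

```text
t: 23.32
tool_pos: [0.6392, 0.2685, 0.15]
tool_rot: [[-0.975, 0.222, -0.001], [0.222, 0.975, -0.002], [0.001, -0.002, -1.0]]
contact_force: [0.3, -1.2, -0.1]
opening: 0.0515
gripper_force: 0.0
```

Run:
```python
from h import *
c=cap('wrist','w3.png'); tubcap(c,(.642,.271,.033)); print(totool([.642,.271,.0242]),arm.read_state()['tool_pos'])
t=cap('top'); cv2.imwrite('pics/w3.png',np.hstack([c['im'][:, :],cv2.resize(t['im'][130:300,240:370],(288,384))]))
```

```text
pred 262 188 20.1
[264.  186.5  35.8] [0.6411 0.2731 0.033 ] [0.6454 0.2724 0.018 ]
[264.  186.5  22. ] [0.6411 0.2731 0.033 ] [0.6454 0.2724 0.018 ]
[ -1.2   3.8 126.8] [0.6398963  0.26770952 0.15097242]
```

View pics/w3.png

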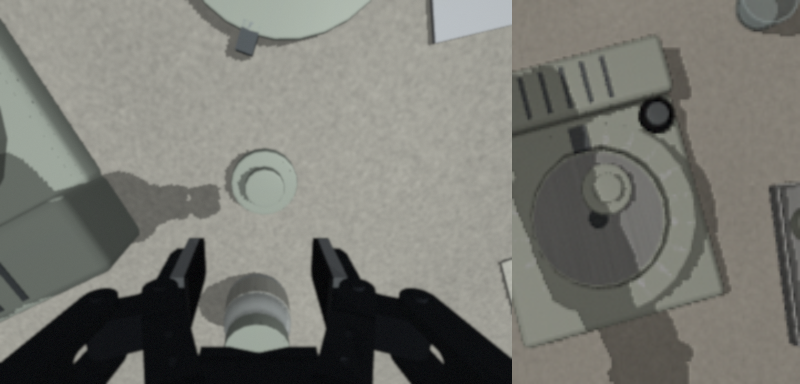

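The tub's cap is at (264,186), and the first tub stands in the well.

Emit:
carry_out([
  [-1,5,30,0,0,0],
  [-1,5,60,0,0,0],
  [-1,5,87,0,0,0],
  [-1,5,107,0,0,0],
  [-1,5,120,0,0,0],
  [-1,5,125,0,0,0],
  [-1,5,127,0,0,0],
  [-1,5,127,0,0,0],
])

```text
t: 24.08
tool_pos: [0.6426, 0.2747, 0.0246]
tool_rot: [[-0.975, 0.222, 0.002], [0.222, 0.975, 0.001], [-0.002, 0.001, -1.0]]
contact_force: [-0.1, 0.1, 0.2]
opening: 0.0512
gripper_force: 0.0
```

Emit:
carry_out([
  [0,0,0,0,0,0],
  [0,0,0,0,0,0],
  [0,0,0,0,0,0],
  [0,0,0,0,0,0],
  [0,0,0,0,0,0],
], claw=0, grip_force=40)

```text
t: 24.5
tool_pos: [0.643, 0.2751, 0.0255]
tool_rot: [[-0.975, 0.221, 0.003], [0.221, 0.975, 0.001], [-0.003, 0.002, -1.0]]
contact_force: [-1.3, -0.8, 6.8]
opening: 0.0316
gripper_force: 39.3
```

Emit:
carry_out([
  [0,0,-8,0,0,0],
  [0,0,-25,0,0,0],
  [0,0,-50,0,0,0],
  [0,0,-80,0,0,0],
  [0,0,-110,0,0,0],
  [0,0,-130,0,0,0],
  [5,-17,-135,0,0,0],
  [15,-50,-135,0,0,0],
  [26,-85,-135,0,0,0],
  [37,-120,-135,0,0,0],
  [48,-155,-135,0,0,0],
  [59,-190,-135,0,0,0],
])

```text
t: 25.5
tool_pos: [0.5409, 0.1016, 0.1586]
tool_rot: [[-0.975, 0.221, 0.0], [0.221, 0.975, 0.001], [0.0, 0.001, -1.0]]
contact_force: [1.2, -0.9, -1.3]
opening: 0.0317
gripper_force: 39.8
```

Emit:
carry_out([
  [11,-35,0,0,0,0],
  [22,-70,0,0,0,0],
  [32,-102,0,0,0,0],
  [38,-120,0,0,0,0],
  [40,-128,0,0,0,0],
  [40,-128,0,0,0,0],
  [40,-128,0,0,0,0],
])

```text
t: 26.08
tool_pos: [0.4761, -0.0117, 0.1587]
tool_rot: [[-0.976, 0.22, 0.002], [0.22, 0.976, 0.001], [-0.001, 0.001, -1.0]]
contact_force: [0.1, 1.0, -1.3]
opening: 0.0317
gripper_force: 39.8
```

Run:
```python
from h import *
s=arm.read_state();print(s['tool_pos'],s['opening'],totool([.476,-.0136,.0608]))
```

```text
[ 0.47607288 -0.01166542  0.15869596] 0.031742212578234535 [-0.2 -2.  97.9]
```

Emit:
carry_out([
  [0,-1,25,0,0,0],
  [0,-1,50,0,0,0],
  [0,-1,72,0,0,0],
  [0,-1,86,0,0,0],
  [0,-1,94,0,0,0],
  [0,-1,98,0,0,0],
  [0,-1,98,0,0,0],
])

```text
t: 26.67
tool_pos: [0.4756, -0.0126, 0.0606]
tool_rot: [[-0.976, 0.219, -0.001], [0.219, 0.976, 0.001], [0.001, 0.001, -1.0]]
contact_force: [0.3, 0.8, -1.5]
opening: 0.0314
gripper_force: 39.9
```

Emit:
carry_out([
  [0,0,0,0,0,0],
  [0,0,0,0,0,0],
  [0,0,0,0,0,0],
  [0,0,-10,0,0,0],
  [0,0,-30,0,0,0],
  [0,0,-60,0,0,0],
  [0,0,-90,0,0,0],
  [0,0,-120,0,0,0],
  [0,0,-150,0,0,0],
  [0,0,-170,0,0,0],
  [0,0,-170,0,0,0],
], claw=0.6)

```text
t: 27.58
tool_pos: [0.4778, -0.0144, 0.2352]
tool_rot: [[-0.975, 0.221, 0.009], [0.221, 0.975, 0.003], [-0.008, 0.005, -1.0]]
contact_force: [0.5, -0.6, -0.2]
opening: 0.0515
gripper_force: 0.0
```

Run:
```python
from h import *
c=cap('wrist'); np.save('well.npy',c['im']); print(arm.read_state()['tool_pos'])
o=c['im'].copy()
for (x,y,a0) in [(.5135,-.0215,0)]:
  for a in np.linspace(0,6.28,90):
    u,v=proj(c,[x+.08*np.cos(a),y+.08*np.sin(a),.085]); cv2.circle(o,(int(round(u)),int(round(v))),0,(0,0,255),-1)
cv2.imwrite('pics/w4.png',o[0:384]); cv2.imwrite('w4raw.png',c['im'])
t=cap('top'); cv2.imwrite('pics/w5.png',cv2.resize(t['im'][120:320,100:360],(780,600),interpolation=cv2.INTER_CUBIC))
```

```text
[ 0.47633383 -0.0141204   0.23295339]
```

View pics/w4.png

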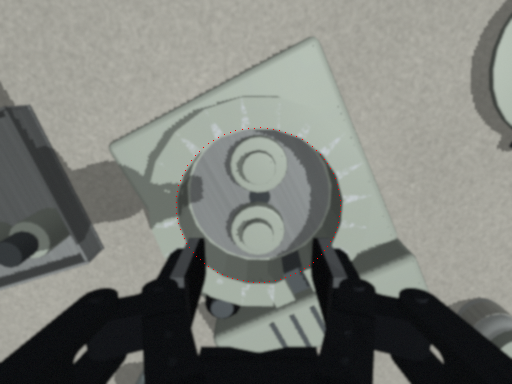

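View pics/w5.png

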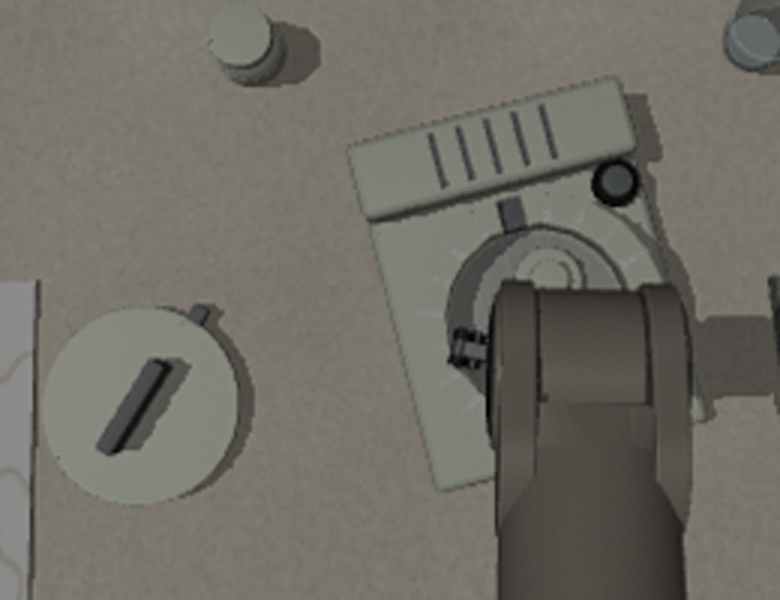

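Both tubs are side by side in the well with caps up, at (259,165) and (258,230). The rim ring fits a centre of (.5135,-.0215). The lid is unmoved, with its fin from (106,448) to (157,362) and its key at (203,314) in the top crop. I'll go over the lid.

Emit:
carry_out([
  [10,32,0,0,0,0.03],
  [20,66,0,0,0,0.07],
  [31,100,0,0,0,0.11],
  [42,134,0,0,0,0.15],
  [53,168,0,0,0,0.19],
  [64,202,0,0,0,0.23],
  [75,236,0,0,0,0.27],
  [85,270,0,0,0,0.31],
  [95,300,0,0,0,0.35],
  [102,320,0,0,0,0.38],
  [104,327,0,0,0,0.38],
  [104,327,0,0,0,0.38],
])

```text
t: 28.68
tool_pos: [0.4442, 0.329, 0.2287]
tool_rot: [[-0.826, 0.564, -0.002], [0.564, 0.826, -0.003], [-0.0, -0.003, -1.0]]
contact_force: [-0.3, -0.1, 0.2]
opening: 0.0509
gripper_force: 0.0
```

```bash
cat > lid.py <<'E'
from h import *
np.set_printoptions(precision=4,suppress=True)
c=cap('wrist'); cv2.imwrite('lidraw.png',c['im'])
s=arm.read_state(); print(s['tool_pos'],s['joint_pos'])
R=np.array(s['tool_rot']); print('tool y deg',np.degrees(np.arctan2(R[1,1],R[0,1])))
g=cv2.cvtColor(c['im'],cv2.COLOR_BGR2GRAY)
u,v=proj(c,[.447,.328,.058]); print('pred',u,v)
for thr in (75,100):
  m=(g<thr).astype('uint8'); m[300:]=0
  for k in cv2.findContours(m,cv2.RETR_EXTERNAL,cv2.CHAIN_APPROX_NONE)[0]:
    if cv2.contourArea(k)>150:
        r=cv2.minAreaRect(k); b=cv2.boxPoints(r)
        print(thr,cv2.contourArea(k),np.round(r[0]),np.round(r[1]),b.round().tolist(),onplane(c,*r[0],.058)[:2])
E
python3 lid.py
```

```text
[0.445  0.3267 0.2291] [-1.2753  0.2778  0.6856  1.7878 -0.1899  1.1461  0.4398]
tool y deg 55.524620341714595
pred 259.0522117549779 173.5894398139502
75 2816.0 [374. 268.] [ 61. 126.] [[311.0, 238.0], [437.0, 238.0], [437.0, 299.0], [311.0, 299.0]] [0.6075 0.3722]
75 3677.0 [106. 268.] [ 62. 198.] [[7.0, 237.0], [205.0, 237.0], [205.0, 299.0], [7.0, 299.0]] [0.4405 0.1277]
75 1054.0 [ 88. 259.] [98. 13.] [[45.0, 236.0], [52.0, 226.0], [132.0, 282.0], [125.0, 292.0]] [0.4213 0.1193]
100 2970.5 [374. 268.] [ 61. 127.] [[311.0, 238.0], [438.0, 238.0], [438.0, 299.0], [311.0, 299.0]] [0.6078 0.3727]
100 15355.5 [108. 252.] [216.  93.] [[0.0, 299.0], [0.0, 206.0], [216.0, 206.0], [216.0, 299.0]] [0.4275 0.1425]
100 1377.5 [262. 166.] [88. 17.] [[252.0, 122.0], [269.0, 122.0], [272.0, 210.0], [255.0, 211.0]] [0.4425 0.3349]
```

Run:
```python
from h import *
c=cap('wrist'); s=arm.read_state()
A=onplane(c,260.5,122,.058);B=onplane(c,263.5,210.5,.058); print(A,B,np.linalg.norm(A-B),np.degrees(np.arctan2(*(B-A)[[1,0]])),(A+B)/2)
M=(A+B)/2; print(totool([M[0],M[1],.058]))
# key lug & disc: rough; save picture
o=cv2.resize(c['im'][60:300,150:380],(767,600*1),interpolation=cv2.INTER_CUBIC); cv2.imwrite('pics/x1.png',o[:600,:800])
g=cv2.cvtColor(c['im'],cv2.COLOR_BGR2GRAY)
m=cv2.inRange(g,170,255); 
for k in cv2.findContours(m,cv2.RETR_EXTERNAL,cv2.CHAIN_APPROX_NONE)[0]:
    if cv2.contourArea(k)>5000: e=cv2.fitEllipse(k); print('disc',e,onplane(c,*e[0],.022))
```

```text
[0.40672375 0.35555429 0.058     ] [0.4833107  0.30700082 0.058     ] 0.09068075761471181 -32.37327675996335 [0.44501723 0.33127755 0.058     ]
[  3.9   4.9 171.5]
disc ((412.6283264160156, 53.66356658935547), (120.56810760498047, 225.22120666503906), 112.74339294433594) [0.44035713 0.51842677 0.022     ]
```

View pics/x1.png

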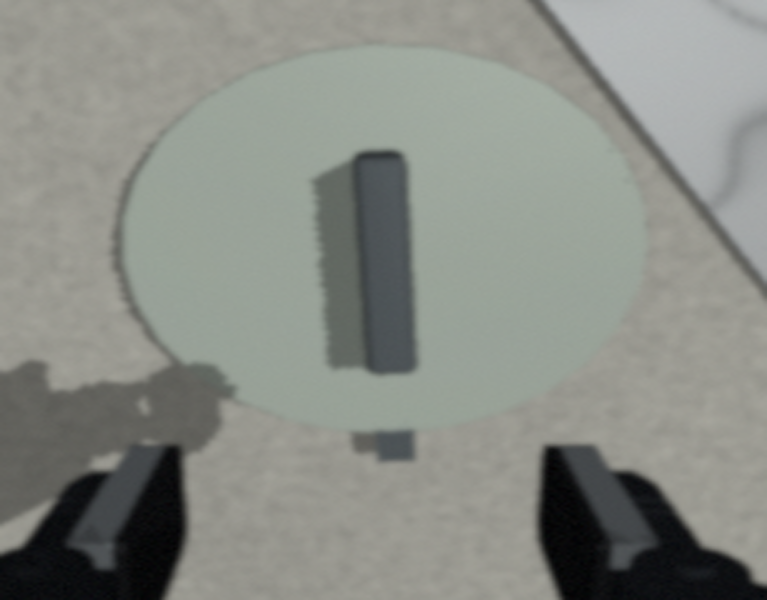

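The fin runs vertically at crop (385,262) with the key at (395,445). Lid yaw is about -32° and its centre is (.445,.331). I'll descend and grip the fin.

Emit:
carry_out([
  [4,5,30,0,0,-0.037],
  [4,5,65,0,0,-0.037],
  [4,5,100,0,0,-0.037],
  [4,5,135,0,0,-0.037],
  [4,5,160,0,0,-0.037],
  [4,5,180,0,0,-0.037],
  [4,5,193,0,0,-0.037],
  [4,5,200,0,0,-0.037],
  [4,5,202,0,0,-0.037],
  [4,5,202,0,0,-0.037],
])

```text
t: 29.62
tool_pos: [0.4457, 0.3336, 0.0289]
tool_rot: [[-0.844, 0.537, 0.001], [0.537, 0.844, 0.0], [-0.0, 0.001, -1.0]]
contact_force: [-0.2, -0.0, 0.5]
opening: 0.0515
gripper_force: 0.0
```

Emit:
carry_out([
  [0,0,0,0,0,0],
  [0,0,0,0,0,0],
  [0,0,0,0,0,0],
  [0,0,0,0,0,0],
  [0,0,0,0,0,0],
  [0,0,0,0,0,0],
], claw=0, grip_force=80)

```text
t: 30.12
tool_pos: [0.4457, 0.3347, 0.0296]
tool_rot: [[-0.844, 0.536, 0.001], [0.536, 0.844, 0.002], [-0.0, 0.002, -1.0]]
contact_force: [-0.8, -0.9, 6.5]
opening: 0.0148
gripper_force: 79.7
```

Run:
```python
from h import *
s=arm.read_state(); print(s['tool_pos'],s['tool_rot'],s['opening'],s['contact_force'],s['torque'],totool([.445,.3313,.027]))
```

```text
[0.44568952 0.33472124 0.02961179] [[-8.44284740e-01  5.35893440e-01  1.22413765e-03]
 [ 5.35894807e-01  8.44283274e-01  1.58430316e-03]
 [-1.84501268e-04  1.99361199e-03 -9.99997996e-01]] 0.014786797436898529 [-0.7660248  -0.90379424  6.49267575] [-0.21051936  0.28131615  0.0492427 ] [-1.3 -3.3  2.6]
```

Run:
```python
from h import *
np.set_printoptions(precision=4,suppress=True)
t=cap('top'); f=lambda u,v,z: onplane(t,200+(u+.5)*230/800-.5,130+(v+.5)*170/591-.5,z)
ang=lambda a,b: np.degrees(np.arctan2(b[1]-a[1],b[0]-a[0]))
print('front edge',ang(f(478,452,.035),f(163,533,.035))-90,'side',ang(f(163,533,.035),f(84,222,.035)),'housing',ang(f(366,55,.075),f(58,133,.075))-90)
n=f(245,214,.08); w=f(277,335,.085); print(n,w,ang(w,n))
# wrist image w4raw with cam rigid to tool
s=arm.read_state(); c=cap('wrist'); Rt=np.array(s['tool_rot']);p=np.array(s['tool_pos'])
Rct=c['R']@Rt; tct=c['t']+c['R']@p
R0=np.array([[-.975,.221,.004],[.221,.975,.001],[-.004,.002,-1]]);p0=np.array([.4763,-.0141,.2330])
c0=dict(c); c0['R']=Rct@R0.T; c0['t']=tct-c0['R']@p0
e=lambda u,v,z: onplane(c0,u,v,z)
print('wrist front',ang(e(317,38,.035),e(110,147,.035))+90,'side',ang(e(317,38,.035),e(400,240,.035)))
im=cv2.imread('w4raw.png'); g=cv2.cvtColor(im,cv2.COLOR_BGR2GRAY)
m=(g<95).astype('uint8'); m2=m[245:300,270:320]
for k in cv2.findContours(m2,cv2.RETR_EXTERNAL,cv2.CHAIN_APPROX_NONE)[0]:
    if cv2.contourArea(k)>60: r=cv2.minAreaRect(k); q=np.array(r[0])+[270,245]; print(q,r[1:],e(*q,.073),ang(np.array([.5135,-.0215]),e(*q,.073)))
```

```text
front edge 12.945619782878524 side 13.58059426026737 housing 13.394620236814362
[0.6045 0.0006 0.08  ] [ 0.5142 -0.0206  0.085 ] 13.221581789709676
wrist front 13.476301442460539 side 14.050340500708215
[294.5 272. ] ((54.0, 49.0), 90.0) [0.5919 0.0004 0.073 ] 15.59684537526019
```

Emit:
carry_out([
  [0,0,-5,0,0,0],
  [0,0,-15,0,0,0],
  [0,0,-35,0,0,0],
  [0,0,-60,0,0,0],
  [0,0,-85,0,0,0],
  [0,0,-110,0,0,0],
  [0,0,-120,0,0,0],
  [0,0,-120,0,0,0],
])

```text
t: 30.88
tool_pos: [0.4464, 0.3351, 0.151]
tool_rot: [[-0.844, 0.536, 0.004], [0.536, 0.844, 0.004], [-0.001, 0.005, -1.0]]
contact_force: [0.5, 0.2, -3.7]
opening: 0.015
gripper_force: 78.5
```

```bash
cat > disc.py <<'E'
from h import *
np.set_printoptions(precision=4,suppress=True)
from scipy.optimize import least_squares
c=cap('wrist'); s=arm.read_state(); p=np.array(s['tool_pos']); zf=p[2]-.0296+.022
im=c['im'].astype(int); m=((im[:,:,1]-im[:,:,2])>4).astype('uint8')*255
u,v=proj(c,[p[0],p[1],zf]); print(p,u,v,im[int(v)-60,int(u)-60],im[20,20],im[150,20])
m=cv2.morphologyEx(m,cv2.MORPH_OPEN,np.ones((3,3)))
ks=cv2.findContours(m,cv2.RETR_EXTERNAL,cv2.CHAIN_APPROX_NONE)[0]; k=max(ks,key=cv2.contourArea)[:,0,:].astype(float)
W=np.array([onplane(c,*q,zf)[:2] for q in k if 2<q[0]<509 and 2<q[1]<225])
f=lambda x: np.hypot(W[:,0]-x[0],W[:,1]-x[1])-x[2]
r=least_squares(f,[p[0],p[1],.088],loss='soft_l1',f_scale=.001)
print(len(W),r.x,np.median(abs(f(r.x))),'tool-frame offset of disc centre (mm):',totool([r.x[0],r.x[1],p[2]]))
o=c['im'].copy(); cv2.drawContours(o,[k.astype(int).reshape(-1,1,2)],-1,(0,0,255),1); cv2.imwrite('disc.png',o)
E
python3 disc.py
```

```text
[0.4451 0.3345 0.149 ] 255.22192031040404 241.2365574282296 [155 165 155] [147 156 156] [150 160 160]
502 [0.4483 0.3348 0.0878] 0.00018874922370999692 tool-frame offset of disc centre (mm): [-2.6  1.9  0. ]
```

Emit:
carry_out([
  [-8,-9,0,0,0,-0.01],
  [-28,-30,0,0,0,-0.04],
  [-52,-55,0,0,0,-0.08],
  [-77,-82,0,0,0,-0.12],
  [-102,-109,0,0,0,-0.16],
  [-127,-135,0,0,0,-0.2],
  [-152,-162,0,0,0,-0.24],
  [-177,-188,0,0,0,-0.28],
  [-202,-215,0,0,0,-0.31],
  [-224,-239,0,0,0,-0.34],
  [-240,-256,0,0,0,-0.36],
  [-248,-264,0,0,0,-0.363],
])

```text
t: 31.93
tool_pos: [0.5113, -0.0264, 0.1466]
tool_rot: [[-0.979, 0.206, -0.003], [0.206, 0.979, -0.003], [0.002, -0.003, -1.0]]
contact_force: [-0.1, -0.2, -2.8]
opening: 0.0146
gripper_force: 78.4
```

Emit:
carry_out([
  [0,0,5,0,0,0],
  [0,0,12,0,0,0],
  [0,0,18,0,0,0],
  [0,0,20,0,0,0],
  [0,0,20,0,0,0],
  [0,0,20,0,0,0],
])

```text
t: 32.43
tool_pos: [0.5125, -0.0205, 0.1278]
tool_rot: [[-0.98, 0.199, -0.001], [0.199, 0.98, 0.0], [0.001, -0.0, -1.0]]
contact_force: [0.9, -0.0, -3.1]
opening: 0.0144
gripper_force: 78.4
```

```bash
python3 disc.py
python3 - <<'E'
from h import *
s=arm.read_state();R=np.array(s['tool_rot']);print(np.degrees(np.arctan2(R[1,1],R[0,1])),s['contact_force'])
E
```

```text
[ 0.5129 -0.0208  0.1282] 257.3592355246507 245.12239589218441 [159 170 159] [143 152 152] [116 121 122]
550 [ 0.4962 -0.0202  0.0902] 0.0035874985371384463 tool-frame offset of disc centre (mm): [16.4 -2.7  0. ]
78.47460200965935 [ 0.04502588  0.2958073  -3.22466785]
```

View disc.png

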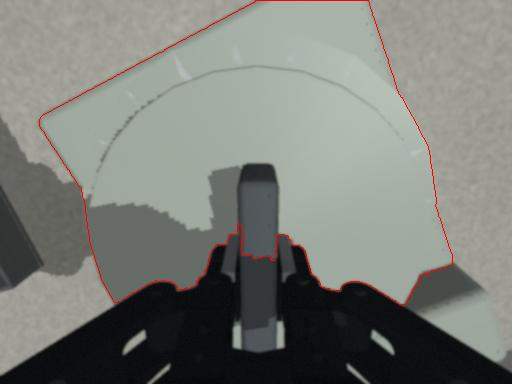

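The lid's flange edge shows as the arc at y≈66, and the collar's outer edges are visible at (437,180) and (90,240). I'll fit the collar from those edge points.

```bash
cat > ring.py <<'E'
from h import *
from scipy.optimize import least_squares
np.set_printoptions(precision=4,suppress=True)
c=cap('wrist'); s=arm.read_state(); p=np.array(s['tool_pos']); zf=p[2]-.0296+.022
g=cv2.GaussianBlur(cv2.cvtColor(c['im'],cv2.COLOR_BGR2GRAY),(3,3),0)
im=c['im'].astype(int); m=((im[:,:,1]-im[:,:,2])>4).astype('uint8')*255
m=cv2.morphologyEx(m,cv2.MORPH_OPEN,np.ones((3,3)))
k=max(cv2.findContours(m,cv2.RETR_EXTERNAL,cv2.CHAIN_APPROX_NONE)[0],key=cv2.contourArea)[:,0,:].astype(float)
e=np.argwhere(cv2.Canny(g,25,60)>0)[:,::-1].astype(float)
def fit(pts,z,c0,r,band,name,fixr):
    W=np.array([onplane(c,*q,z)[:2] for q in pts]); d=np.hypot(*(W-c0).T); W=W[abs(d-r)<band]
    for _ in range(3):
        f=lambda x: np.hypot(W[:,0]-x[0],W[:,1]-x[1])-(r if fixr else x[2])
        q=least_squares(f,[*c0,r][:2 if fixr else 3],loss='soft_l1',f_scale=.0007).x; 
        W=W[abs(f(q))<band/2] if _==0 else W
    a=np.degrees(np.arctan2(W[:,1]-q[1],W[:,0]-q[0])); print(name,len(W),q,'med res',np.median(abs(f(q))),np.histogram(a,8,(-180,180))[0]); return q
ok=lambda P,y:np.array([q for q in P if 2<q[0]<509 and 2<q[1]<y])
C=fit(ok(k,300),.085,p[:2],.108,.005,'collar',True)
C2=fit(ok(e,300),.085,p[:2],.108,.005,'collar canny',True)
D=fit(ok(e,225),zf,p[:2],.088,.005,'flange',True)
R=np.array(s['tool_rot'])
for X in (C,C2): d=np.append(X[:2]-D[:2],0); print('move in tool mm',R.T@d*1000)
print(p)
E
python3 ring.py
```

```text
collar 312 [ 0.5111 -0.0206] med res 0.0008382134199183891 [ 86  64  24   0   5  27 106   0]
collar canny 551 [ 0.5115 -0.0217] med res 0.0009875544846192907 [280  27  17   0   0   9 169  49]
flange 891 [ 0.5151 -0.021 ] med res 0.0006706390862162154 [377  81   0   0   0   0  98 335]
move in tool mm [ 4.0428 -0.4232 -0.0016]
move in tool mm [ 3.3907 -1.4235 -0.0016]
[ 0.513  -0.021   0.1284]
```

Emit:
carry_out([
  [2.5,-0.5,2,0,0,0],
  [2.5,-0.5,5,0,0,0],
  [2.5,-0.5,8,0,0,0],
  [2.5,-0.5,11,0,0,0],
  [2.5,-0.5,14,0,0,0],
  [2.5,-0.5,16,0,0,0],
  [2.5,-0.5,16,0,0,0],
  [2.5,-0.5,16,0,0,0],
])

```text
t: 33.2
tool_pos: [0.5106, -0.0216, 0.1122]
tool_rot: [[-0.979, 0.201, 0.001], [0.201, 0.979, 0.0], [-0.001, 0.0, -1.0]]
contact_force: [0.6, 0.2, -3.5]
opening: 0.0144
gripper_force: 78.4
```

Emit:
carry_out([
  [0,0,1,0,0,0],
  [0,0,2,0,0,0],
  [0,0,3,0,0,0],
  [0,0,3,0,0,0],
  [0,0,3,0,0,0],
])

```text
t: 33.62
tool_pos: [0.5106, -0.0215, 0.1093]
tool_rot: [[-0.98, 0.201, 0.001], [0.201, 0.98, 0.0], [-0.001, 0.0, -1.0]]
contact_force: [1.6, 0.7, -3.9]
opening: 0.0149
gripper_force: 78.5
```

Emit:
carry_out([
  [0,0,0.5,0,0,0],
  [0,0,1,0,0,0],
  [0,0,1,0,0,0],
  [0,0,1,0,0,0],
])

```text
t: 33.95
tool_pos: [0.5106, -0.0215, 0.1084]
tool_rot: [[-0.98, 0.201, 0.001], [0.201, 0.98, 0.0], [-0.001, 0.0, -1.0]]
contact_force: [1.4, -0.0, -2.3]
opening: 0.0142
gripper_force: 78.7
```

Emit:
carry_out([
  [0,0,0.5,0,0,0],
  [0,0,1,0,0,0],
  [0,0,1,0,0,0],
  [0,0,1,0,0,0],
])

```text
t: 34.28
tool_pos: [0.5103, -0.0215, 0.1078]
tool_rot: [[-0.98, 0.201, 0.0], [0.201, 0.98, 0.001], [0.0, 0.001, -1.0]]
contact_force: [-1.2, 1.7, 5.7]
opening: 0.0149
gripper_force: 79.6
```

Emit:
carry_out([
  [0,0,0,0,0,0],
  [0,0,0,0,0,-0.02],
  [0,0,0,0,0,-0.05],
  [0,0,0,0,0,-0.08],
  [0,0,0,0,0,-0.11],
  [0,0,0,0,0,-0.14],
  [0,0,0,0,0,-0.17],
  [0,0,0,0,0,-0.2],
  [0,0,0,0,0,-0.23],
  [0,0,0,0,0,-0.26],
  [0,0,0,0,0,-0.28],
  [0,0,0,0,0,-0.28],
])

```text
t: 35.28
tool_pos: [0.511, -0.023, 0.1077]
tool_rot: [[-0.997, -0.076, 0.002], [-0.076, 0.997, -0.001], [-0.002, -0.001, -1.0]]
contact_force: [1.5, -1.5, 2.5]
opening: 0.0149
gripper_force: 79.3
```

Emit:
carry_out([
  [0,0,0.3,0,0,-0.02],
  [0,0,0.3,0,0,-0.04],
  [0,0,0.3,0,0,-0.06],
  [0,0,0.3,0,0,-0.08],
  [0,0,0.3,0,0,-0.1],
  [0,0,0.3,0,0,-0.12],
  [0,0,0.3,0,0,-0.14],
  [0,0,0.3,0,0,-0.157],
  [0,0,0.3,0,0,-0.157],
  [0,0,0.3,0,0,-0.157],
])

```text
t: 36.12
tool_pos: [0.5105, -0.0203, 0.1067]
tool_rot: [[-0.972, -0.234, 0.0], [-0.234, 0.972, 0.001], [-0.0, 0.001, -1.0]]
contact_force: [4.7, -0.5, -0.3]
opening: 0.0148
gripper_force: 78.9
```

Emit:
carry_out([
  [0,0,0.7,0,0,0],
  [0,0,1.4,0,0,0],
  [0,0,2,0,0,0],
  [0,0,2,0,0,0],
])

```text
t: 36.45
tool_pos: [0.5104, -0.021, 0.1049]
tool_rot: [[-0.973, -0.233, 0.0], [-0.233, 0.973, 0.001], [-0.0, 0.001, -1.0]]
contact_force: [4.6, 1.6, -0.8]
opening: 0.0149
gripper_force: 79.0
```

Emit:
carry_out([
  [-1,0,0.5,0,0,0],
  [-1,0,1.5,0,0,0],
  [-1,0,2.5,0,0,0],
  [-1,0,3.5,0,0,0],
  [-1,0,4,0,0,0],
  [-1,0,4,0,0,0],
])

```text
t: 36.95
tool_pos: [0.5105, -0.0216, 0.1006]
tool_rot: [[-0.973, -0.232, -0.002], [-0.232, 0.973, 0.0], [0.001, 0.0, -1.0]]
contact_force: [2.2, -0.1, -1.5]
opening: 0.0148
gripper_force: 78.9
```

Emit:
carry_out([
  [0,0,0.5,0,0,0],
  [0,0,0.8,0,0,0],
  [0,0,0.8,0,0,0],
])

```text
t: 37.2
tool_pos: [0.5105, -0.0216, 0.1006]
tool_rot: [[-0.973, -0.232, -0.002], [-0.232, 0.973, 0.001], [0.002, 0.001, -1.0]]
contact_force: [-0.8, 0.4, 5.1]
opening: 0.0148
gripper_force: 79.9
```

Emit:
carry_out([
  [0,0,0,0,0,0],
  [0,0,0,0,0,0],
  [0,0,0,0,0,0],
  [0,0,-8,0,0,0],
  [0,0,-25,0,0,0],
  [0,0,-50,0,0,0],
  [0,0,-80,0,0,0],
  [0,0,-110,0,0,0],
  [0,0,-120,0,0,0],
  [0,0,-120,0,0,0],
], claw=0.6)

```text
t: 38.03
tool_pos: [0.5132, -0.0216, 0.2233]
tool_rot: [[-0.973, -0.232, 0.006], [-0.232, 0.973, 0.001], [-0.006, -0.0, -1.0]]
contact_force: [1.1, 0.1, -0.9]
opening: 0.0513
gripper_force: 0.0
```

```bash
sed -i 's/zf=p\[2\].*/zf=.093/' ring.py; python3 ring.py
python3 - <<'E'
from h import *
np.set_printoptions(precision=4,suppress=True)
t=cap('top');s=cap('scene')
P=lambda c:c['f']*0+np.array([[c['f'],0,c['cx']],[0,c['f'],c['cy']],[0,0,1]])@np.hstack([c['R'],c['t'].reshape(3,1)])
X=cv2.triangulatePoints(P(t),P(s),np.array([305.5,180.6]),np.array([243.3,223.5])); X=X[:3,0]/X[3]; print('btn',X,proj(t,X),proj(s,X))
for z in(.045,.05,.055,.06): print(z,onplane(t,305.5,180.6,z)[:2],onplane(s,243.3,223.5,z)[:2])
# lid edges & key in wrist view
w=cap('wrist'); q=proj(w,[.5135+.094*np.cos(np.radians(13.4)),-.0215+.094*np.sin(np.radians(13.4)),.09]); print('key px',q)
cv2.imwrite('after.png',w['im']); print(proj(w,[.634,-.092,.055]),arm.read_state()['tool_pos'])
E
```

```text
collar 191 [ 0.5122 -0.0208] med res 0.0008042777627363662 [ 0 21 66 11  5 16 72  0]
collar canny 454 [ 0.5144 -0.0203] med res 0.0006319577407907645 [92 89 32 50 38 42 94 17]
flange 596 [ 0.5127 -0.0215] med res 0.001204379615624994 [194 149  29   0   0   0  16 208]
move in tool mm [ 0.4157  0.74   -0.0007]
move in tool mm [-1.9181  0.7435  0.0048]
[ 0.5117 -0.0214  0.2211]
btn [ 0.6351 -0.0947  0.0528] (np.float64(305.22658168788143), np.float64(180.22613069336225)) (np.float64(242.74381355245637), np.float64(223.55461818988508))
0.045 [ 0.6352 -0.0963] [ 0.6313 -0.0862]
0.05 [ 0.6345 -0.0957] [ 0.6345 -0.0911]
0.055 [ 0.6338 -0.0951] [ 0.6377 -0.096 ]
0.06 [ 0.6331 -0.0945] [ 0.6409 -0.1009]
key px (np.float64(256.7455603476126), np.float64(278.9924075128474))
(np.float64(167.31226875369066), np.float64(266.6116973681696)) [ 0.5099 -0.0213  0.2185]
```

Emit:
carry_out([
  [-20,-20,0,0,0,0],
  [-45,-43,0,0,0,0],
  [-70,-68,0,0,0,0],
  [-92,-90,0,0,0,0],
  [-104,-101,15,0,0,0],
  [-104,-101,40,0,0,0],
  [-104,-101,70,0,0,0],
  [-104,-101,100,0,0,0],
  [-104,-101,120,0,0,0],
  [-104,-101,133,0,0,0],
  [-104,-101,138,0,0,0],
  [-104,-101,138,0,0,0],
], claw=0)

```text
t: 39.23
tool_pos: [0.6347, -0.0954, 0.0804]
tool_rot: [[-0.973, -0.232, -0.003], [-0.232, 0.973, 0.0], [0.003, 0.001, -1.0]]
contact_force: [-0.6, 0.2, 0.5]
opening: -0.0004
gripper_force: 0.0
```

Run:
```python
from h import *
print(arm.read_state()['opening'],totool([.635,-.095,.053]),arm.read_state()['contact_force'])
```

```text
-0.0003557188298514513 [-0.5  0.3 27.4] [-0.64415096  0.18355636  0.53845371]
```

Emit:
carry_out([
  [0,0,6,0,0,0],
  [0,0,12,0,0,0],
  [0,0,17,0,0,0],
  [0,0,21,0,0,0],
  [0,0,24,0,0,0],
  [0,0,26,0,0,0],
  [0,0,28,0,0,0],
  [0,0,28,0,0,0],
])

```text
t: 39.9
tool_pos: [0.6358, -0.0954, 0.0543]
tool_rot: [[-0.973, -0.232, -0.0], [-0.232, 0.973, 0.0], [-0.0, 0.0, -1.0]]
contact_force: [-1.7, 1.1, 4.0]
opening: -0.0002
gripper_force: 1.5
```

Emit:
carry_out([
  [0,0,1,0,0,0],
  [0,0,2,0,0,0],
  [0,0,3,0,0,0],
  [0,0,3,0,0,0],
])

```text
t: 40.23
tool_pos: [0.6359, -0.0954, 0.0514]
tool_rot: [[-0.973, -0.232, 0.0], [-0.232, 0.973, 0.0], [-0.0, 0.0, -1.0]]
contact_force: [-1.9, 1.7, 3.8]
opening: 0.0001
gripper_force: 2.3
```

Emit:
carry_out([
  [0,0,1,0,0,0],
  [0,0,2,0,0,0],
  [0,0,2,0,0,0],
])

```text
t: 40.48
tool_pos: [0.6359, -0.0955, 0.051]
tool_rot: [[-0.973, -0.232, -0.0], [-0.232, 0.973, 0.001], [-0.0, 0.001, -1.0]]
contact_force: [-5.7, 2.0, 14.1]
opening: -0.0001
gripper_force: 6.9
```

Emit:
carry_out([
  [0,0,1,0,0,0],
  [0,0,2,0,0,0],
  [0,0,2,0,0,0],
])

```text
t: 40.73
tool_pos: [0.636, -0.0955, 0.0508]
tool_rot: [[-0.973, -0.232, -0.0], [-0.232, 0.973, 0.002], [-0.001, 0.002, -1.0]]
contact_force: [-9.2, 3.2, 23.1]
opening: -0.0003
gripper_force: 12.0
```

Emit:
carry_out([
  [0,0,-6,0,0,0],
  [0,0,-20,0,0,0],
  [0,0,-45,0,0,0],
  [0,0,-75,0,0,0],
  [0,0,-105,0,0,0],
  [0,0,-135,0,0,0],
  [0,0,-160,0,0,0],
  [0,35,-165,0,0,0],
  [0,72,-165,0,0,0],
  [0,109,-165,0,0,0],
  [0,145,-165,0,0,0],
  [0,160,-165,0,0,0],
])

```text
t: 41.73
tool_pos: [0.5978, 0.0669, 0.212]
tool_rot: [[-0.971, -0.239, -0.0], [-0.239, 0.971, 0.004], [-0.001, 0.004, -1.0]]
contact_force: [0.1, 0.2, 0.1]
opening: 0.0004
gripper_force: 0.0
```

Run:
```python
from h import *
np.set_printoptions(precision=4,suppress=True)
t=cap('top');s=cap('scene'); print(arm.read_state()['tool_pos'],arm.read_state()['contact_force'])
g=cv2.cvtColor(t['im'],cv2.COLOR_BGR2GRAY)
# bottle caps in tray: circle/grey checks at expected spots; fin of lid
for n,X in {'p1':(.506,-.354,.085),'p2':(.424,-.358,.085),'p3':(.502,-.281,.085),'floor':(.42,-.285,.004),'lidfin':(.5127,-.0215,.129),'flange':(.47,-.06,.093),'btn':(.635,-.095,.057),'notch':(.605,.0003,.09)}.items():
    u,v=proj(t,X); a,b=proj(s,X); print(n,(round(u),round(v)),t['im'][int(round(v)),int(round(u))],(round(a),round(b)),s['im'][int(round(b)),int(round(a))])
print('old btn (unpressed) top-image', g[180,305])
# lid tilt from fin top ends via both views: fin contour in scene & top
for c in (t,s):
    u,v=proj(c,(.5127,-.0215,.129)); x,y=int(u)-35,int(v)-35; q=cv2.cvtColor(c['im'],cv2.COLOR_BGR2GRAY)[y:y+70,x:x+70]
    for k in cv2.findContours((q<70).astype('uint8'),cv2.RETR_EXTERNAL,cv2.CHAIN_APPROX_NONE)[0]:
        if cv2.contourArea(k)>40: r=cv2.minAreaRect(k); print(np.array(r[0])+[x,y],r[1:],onplane(c,r[0][0]+x,r[0][1]+y,.12)[:2])
```

```text
[0.5982 0.0654 0.212 ] [ 0.3293 -0.4213 -0.9728]
p1 (410, 227) [69 68 67] (129, 262) [91 89 84]
p2 (413, 259) [102 104 105] (100, 250) [76 77 76]
p3 (381, 229) [70 69 68] (150, 241) [92 90 85]
floor (376, 260) [103 106 106] (130, 255) [128 129 127]
lidfin (281, 226) [73 73 71] (217, 172) [100 101  95]
flange (296, 243) [120 130 128] (197, 186) [148 159 152]
btn (306, 180) [45 45 43] (243, 222) [65 64 60]
notch (270, 191) [44 44 43] (251, 189) [57 56 53]
old btn (unpressed) top-image 43
[282.7149 226.044 ] ((35.69256591796875, 4.72443962097168), 78.36637115478516) [ 0.5129 -0.0271]
[254.5 225.5] ((69.0, 19.0), 90.0) [0.5156 0.0424]
[216.89 179.27] ((31.254121780395508, 9.333809852600098), 8.13010311126709) [ 0.524  -0.0402]
```

Run:
```python
from h import *
t=cap('top'); g=cv2.cvtColor(t['im'],cv2.COLOR_BGR2GRAY)
print(g[208:286:2,358:430:2].tolist().__str__().replace('], [','\n'))
```

```text
[[84, 81, 79, 80, 124, 123, 123, 127, 125, 123, 125, 128, 105, 100, 114, 108, 115, 109, 116, 94, 77, 69, 69, 73, 63, 60, 68, 66, 54, 65, 87, 123, 120, 120, 118, 120
83, 83, 75, 69, 103, 108, 116, 115, 104, 109, 90, 77, 67, 72, 75, 71, 90, 91, 91, 92, 94, 96, 104, 105, 101, 103, 102, 86, 57, 55, 113, 121, 119, 120, 119, 123
45, 54, 73, 70, 76, 91, 93, 94, 94, 95, 102, 108, 101, 104, 103, 105, 102, 102, 101, 101, 101, 102, 100, 103, 103, 103, 102, 100, 56, 51, 111, 121, 121, 119, 119, 124
37, 74, 72, 76, 107, 107, 106, 106, 105, 105, 105, 107, 101, 102, 102, 104, 101, 103, 101, 101, 101, 101, 101, 101, 103, 103, 103, 101, 54, 56, 109, 126, 126, 125, 119, 120
36, 72, 71, 101, 104, 107, 105, 106, 105, 103, 103, 107, 102, 103, 102, 102, 101, 103, 102, 101, 101, 102, 102, 102, 103, 102, 101, 103, 54, 55, 67, 89, 122, 125, 121, 122
37, 72, 71, 76, 105, 106, 106, 106, 106, 105, 104, 106, 105, 102, 102, 102, 103, 103, 104, 102, 102, 102, 102, 82, 92, 102, 103, 105, 52, 56, 69, 75, 124, 121, 122, 116
36, 56, 72, 80, 106, 106, 108, 94, 82, 97, 111, 90, 106, 105, 103, 103, 103, 103, 102, 72, 59,
[... 4517 characters left out ...]
3, 61, 45, 43, 28, 38, 55, 97, 95, 98, 97, 109
77, 81, 82, 65, 37, 57, 70, 72, 71, 69, 92, 107, 93, 83, 74, 65, 62, 44, 43, 30, 37, 55, 92, 97, 102, 101, 105, 110, 93, 101, 123, 120, 118, 121, 125, 124
78, 78, 80, 76, 35, 49, 48, 45, 39, 35, 27, 35, 54, 91, 97, 100, 99, 103, 110, 96, 102, 125, 121, 116, 119, 122, 124, 120, 123, 125, 127, 121, 124, 121, 122, 124
79, 77, 80, 81, 60, 37, 62, 65, 67, 86, 81, 99, 120, 119, 116, 119, 124, 122, 120, 122, 120, 118, 121, 122, 122, 125, 119, 120, 123, 121, 123, 119, 126, 122, 125, 122
81, 79, 79, 79, 80, 82, 76, 82, 79, 79, 78, 124, 118, 122, 123, 121, 123, 124, 122, 122, 122, 121, 122, 120, 122, 122, 123, 122, 123, 121, 120, 123, 125, 121, 122, 121]]
```

```bash
python3 -c "
from cell import arm
print(arm.hand_in())"
```

```text
the job is handed in; nothing more can be done
None
```

I handed the job in with all three bottles upright in the tray, both tubs caps up in the well, the lid turned about 25° into the notch and seated, and the button pressed and released; one bottle ended up about 3 cm from where I set it in the tray but still looks upright, and flushness and button travel were judged from tool height and force, not seen.

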